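# Clamp a glued gift box in the turnbuckle press

### The arm

A 6-joint arm with a two-finger parallel gripper is mounted at the origin on the work surface. World frame = base frame: x ahead of the robot, y to its left, z up, the work surface at z = 0. Lengths are in m, angles in degrees, forces in N, time in s.
With the tool pointing down it reaches from about 0.35 to 0.875 m from the base axis. Payload 4.2 kg.
Tool frame: the origin (TCP) lies on the front face of the gripper's body, between the roots of the fingers; the fingertips stand finger_overhang ahead of it and the grasp point (between the pads) lies 51 mm ahead of it (finger_overhang is the distance from the TCP to the fingertips, in m); z points along the fingers, y is the line along which they close (so a half turn about z gives the same grasp; the last joint's range is limited). The gripper opens to 87 mm and grips with 3 to 60 N. Pads are 19 mm wide; open, the fingers measure 117 mm over their backs; the gripper's body (75 mm by 190 mm) begins 51 mm behind the grasp point.
Start: joints at [91.937, 22.042, 0.453, 0, -68.411, -14.817], TCP at [0.139, 0.609, 0.292] pointing down, gripper open.
Joint ranges: [-179.83, 179.83], [-69.29, 118.12], [-61.27, 80.66], [-181.25, 117.63], [-171.15, -9.14], [-177.46, 177.46]. Speed limits (degrees/s): [159.86, 159.86, 180, 180, 180, 180].

### API

Orientations are given as a 3x3 rotation matrix whose columns are the frame's x, y, z axes.
In Python, from station import sense, capture, camera_model, finish_job, finger_overhang gives the robot as it stands. The module is installed in compiled form; this text tells all that it offers.
- The arm moves only by the tool jog_arm, never from a script. Its argument "rows" is a list that holds one entry, the list of rows, each a list of 4 numbers: the shift along the tool's x, y, z in m, then the turn about the tool's z in rad. A call has 1 to 20 rows; each row shifts and turns the commanded pose from where the row before left it, along the tool's axes as they then stand; what a row does not reach is not made up. A row lasts 1/8 s, in which the tool goes at most 62.5 mm and 10.7 degrees, less where a joint would pass 70% of its speed; a pose out of reach is approached as far as the arm can. A call is refused whole if a number of a shift passes 0.0625 or a number of a turn 0.188, either way. A call with a gripper value outside its range is refused whole. "claw" is the opening, from 0 (shut) to 1 (fully open), set as the call begins (left out, the last holds). The fingers move at their own pace and stop on an object; the grip force is fixed at half the most. Time passes only in rows, so rows that do not move let the fingers close. It gives the time, the measured TCP pose, the force, the opening and the grip force at its end, in the units of the state.
- sense(): the state, without advancing time (a new reading comes with each control period).
- capture(name): name is "scene" or "top" or "wrist"; returns the picture (400x640x3 uint8, red, green, blue); there is no depth.
- camera_model(name): a dict with "fovy" (degrees; the focal length in pixels is half the picture's height over the tangent of half this angle, whatever the lens; pixels are square), "cx", "cy" (the principal point, pixels), "eye" and "rotation" of the camera in the world. Camera axes: x right, y down, z forward; pixel columns grow to the right and rows downward; lengths in m; the calibration is good to about 2 mm. A picture is of the moment at which its call begins: read the wrist's pose just before it. camera_model takes no time and is no camera call; for the wrist camera it gives the pose at the moment of the call.
- finish_job(): hands the job in; it is judged then, once.
The state is a dict: "time_s": time; "joints": joint angles; "joint_velocities": joint speeds; "effort": joint torques, N m; "tcp_pos": TCP position; "ee_rot": TCP orientation; "wrist_force": force on the tool from outside, world axes, zero at the start; "moment": the same for the moment, N m; "gripper_width": opening from 0.0 (shut) to 1.0 (fully open); "gripper_force": force on a finger pad.
Only numpy, scipy, OpenCV 4.12 (cv2) and the standard library are available. Lean on these libraries where they do the work, as an engineer would, in place of code of your own. Each camera call takes 0.05 s, during which the arm holds its last target. There are 200 camera calls.

### The job

One of the two little wooden gift boxes stands in the turnbuckle press: push it gently back until its whole rear side lies against the fence. Then turn the turnbuckle by its red-knobbed spokes, upper spokes away from you, until both cheeks grip the box firmly, and stop there: the thin boards must not be crushed. Let go of everything and leave the rest of the bench alone.

Things in the scene. Friction and masses are not known exactly. Their poses are not given: they have to be found in the camera images.
- press: Low press fixed to the bench: two dark cross beams (300 mm long along y, 20 mm wide, 30 mm high), two pale cheek boards, a turnbuckle. Origin: on the bench top, in the middle of the near beam's near face (the fence). x points square off the fence away from the robot, over the turnbuckle; y along the beams; z up. The box stands on the bench between the cheeks, at negative x.
- fence (a point): Middle of the fence face, 15 mm above the bench; the fence is the near face of the near beam, 30 mm high. The box is home when its rear side lies against it.
- axis_mid (a point): Middle of the turnbuckle, on its axis: 85 mm behind the fence face, 100 mm above the bench. The axis is level, along the press's y. The body only turns, it does not travel. Steel saddle plates stand 34 mm to either side, their tops 15 mm below the axis.
- turnbuckle (a joint): Turn of the turnbuckle body, rad; grows as it tightens (upper spokes move along the press's +x); starts at 0 to 1.2. It draws both cheeks in by 1.59 mm each per rad. Running free it takes about 0.25 N m; once the cheeks bear on the box, 0.0032 N m more per N of grip on each cheek. It stays where it is left (a grip over 75 N eases back to that). A spoke's lean from upright: 0.785 + value + multiples of 1.571 (positive: away).
- spokes: Four steel spokes of the turnbuckle at right angles, 10 mm thick, each with a red ball of 18 mm diameter centred 62 mm from the axis; they turn in the upright plane across the axis at its middle, with free room above. Origin on the axis, turns with the turnbuckle.
- left_face (a point): Point on the black rubber pad's face of the left (+y of the press) pale cheek, 50 mm nearer the robot than the fence, 38 mm up; 70 mm from the press's middle at turnbuckle value 0. The pads give 1 mm per 60 N. Beside the box the cheek reaches 105 mm towards the robot from the fence, 18 mm thick, top 72 mm high; where it carries the brass threaded end, 85 mm behind the fence, it is 122 mm high.
- right_face (a point): The same point on the right (-y) cheek.
- cheek_left: Left cheek board; its origin lies at the press's origin at turnbuckle value 0 and moves along the press's y with the cheek. Moved only by the turnbuckle: do not push it.
- cheek_right: Right cheek board; likewise.
- pine_box: Pale pine gift box, 70 mm deep (its x), 60 mm high, 118 to 132 mm wide (its y; hand made, not measured), about 0.7 kg; slides on the bench at 4 to 11 N. Origin: centre of its underside. This or the walnut box stands in the press, a little askew, 24 to 42 mm short of the fence; the other is spare, 0.25 m to the left. Firm grip: over 40 N per cheek, best 60 to 90; the boards crack at 140 N.
- walnut_box: Dark walnut gift box, the same in depth, height and make; also 118 to 132 mm wide, but not as wide or narrow as the pine one. Origin: centre of its underside.
- bottle_a: Bystander: green wine bottle, 74 x 290 mm, standing; origin under its centre.
- bottle_b: Bystander: amber wine bottle, 74 x 290 mm, standing; origin under its centre.
- glue: Bystander: yellow glue bottle, 52 x 130 mm, standing; origin under its centre.
- wax_tin: Bystander: copper-coloured tin, 80 x 50 mm; origin under its centre.
- mallet: Bystander: small hammer lying on the bench; origin under its centre.
- driver: Bystander: screwdriver lying on the bench; origin under its centre.
Things that resemble listed ones, but are neither listed nor needed, are in the scene too. Leave any green or purple look-alike of the pine_box alone.

How it is judged:
By the outcome, as a careful person would: the job done as asked, in the order asked, and still so for the second after the job is handed in, with the robot touching nothing.
It also fails if it takes over 72 s, if anything falls off the work surface, if the arm or the gripper's body presses on something with over 40 N, if the wrist force passes 120 N, or if a joint passes its speed limit or range.

## Working session

There is one attempt and no reset: what is moved stays moved. The work goes in short steps, Python scripts to look and compute and a tool call to move; the robot and the scene stay as the last step left them, time stands still between calls to the robot, and variables do not carry over. Pictures are saved under pics/ and viewed, at most 10 in all, crops included, and the job is handed in when it is done.

Besides the shell and the picture viewer there is one more tool, called after "Emit:" as name([rows], argument=value, ...), one row to a line, values as JSON. jog_arm: Moves the arm, as the interface text tells. Its arguments: {"type":"object","properties":{"rows":{"type":"array"},"claw":{"type":"number"}},"required":["rows"]}

```bash
mkdir -p pics; python3 - <<'E'
from station import *
import cv2
for n in("scene","top"):
    im=capture(n); cv2.imwrite(f"pics/{n}0.png",im[:,:,::-1])
    print(n,camera_model(n))
s=sense();print(s);print(finger_overhang if not callable(finger_overhang) else finger_overhang())
E
```

```text
scene {'fovy': 50.92255045104643, 'cx': 316.72796941979374, 'cy': 199.07860439246474, 'eye': array([1.333544  , 0.03158498, 0.99061306]), 'rotation': array([[-0.04576714,  0.70388908, -0.70883393],
       [ 0.99880026,  0.01987109, -0.04475686],
       [-0.01741856, -0.7100319 , -0.70395404]])}
top {'fovy': 53.82429552858419, 'cx': 321.0413001442341, 'cy': 206.83084154095388, 'eye': array([ 0.32713396, -0.0161485 ,  1.0655062 ]), 'rotation': array([[-0.01490475, -0.99487552,  0.1000027 ],
       [-0.99971768,  0.01297659, -0.01990391],
       [ 0.01850422, -0.10027113, -0.99478806]])}
{'time_s': 0.1, 'joints': array([ 9.19367128e+01,  2.20853529e+01,  3.87056131e-01, -2.35837465e-02,
       -6.84113131e+01, -1.48147309e+01]), 'joint_velocities': array([-0.0460802 ,  0.00161741,  0.034108  ,  0.07246384,  0.01268364,
        0.07711103]), 'effort': array([ 3.41961186e-05, -3.91692638e+01,  1.87936074e+01,  4.23183158e+00,
        1.34759804e-02, -7.13580516e-05]), 'tcp_pos': array([0.13921133, 0.60888332, 0.29128014]), 'ee_rot': array([[ 9.74812945e-01, -2.23023811e-01, -3.17868587e-04],
       [-2.23024006e-01, -9.74811052e-01, -1.92486523e-03],
       [ 1.19428968e-04,  1.94727587e-03, -9.99998097e-01]]), 'wrist_force': array([0.53404515, 0.41569693, 0.63182496]), 'moment': array([ 0.01582623, -0.03076342, -0.04863037]), 'gripper_force': 0.0, 'gripper_width': 0.9994203232196818}
0.0697
```

View pics/scene0.png

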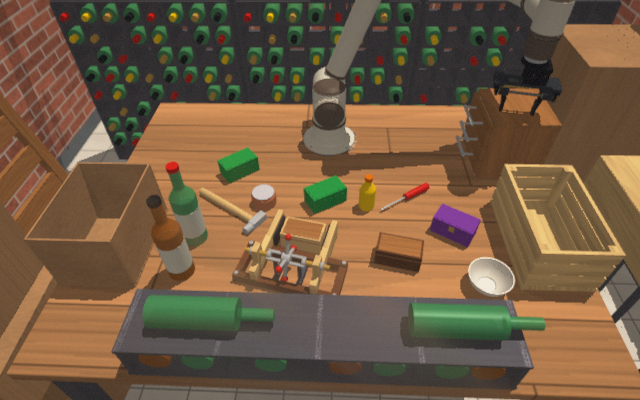

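View pics/top0.png

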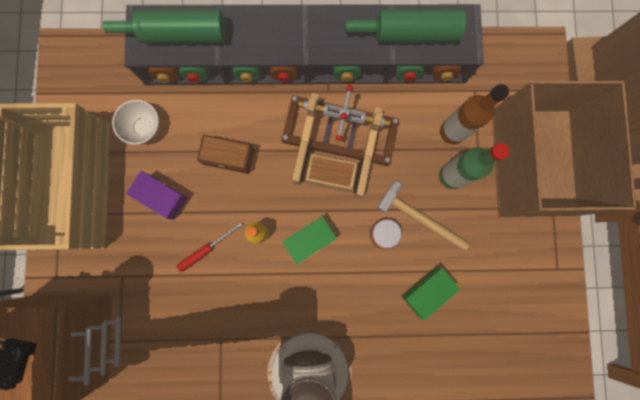

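The box in the press is at top (333,170) and scene (305,233). It has a pale rim and looks like the pine one. The others that could be taken for it are the walnut spare at top (227,153), the green boxes at (310,240) and (432,292), and the purple box at (157,195). I choose the one between the cheeks and will check it in a close crop.

```bash
python3 - <<'E'
import cv2,numpy as np
a=cv2.imread("pics/top0.png")[75:210,270:410]
b=cv2.imread("pics/scene0.png")[205:305,225:360]
a=cv2.resize(a,(400*140//135*1,400),interpolation=cv2.INTER_CUBIC)
b=cv2.resize(b,(400,296),interpolation=cv2.INTER_CUBIC)
o=np.zeros((400,a.shape[1]+400,3),np.uint8);o[:,:a.shape[1]]=a;o[:296,a.shape[1]:]=b
print(a.shape);cv2.imwrite("pics/crop1.png",o[:, :800])
E
```

```text
(400, 414, 3)
```

View pics/crop1.png

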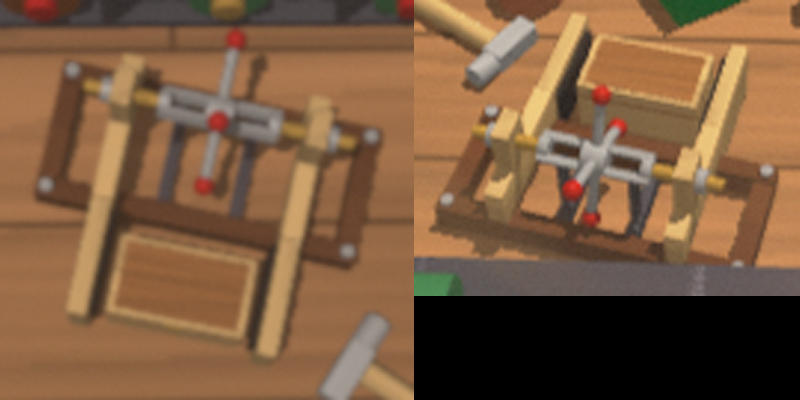

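The box in the press is pine, with pale sides and a brown lid. In the left crop the lid corners are at (122,232), (258,262), (240,338) and (105,305). The near-beam bolts are at (45,185) and (347,250), and the balls at (219,121), (236,39) and (204,186). In the scene crop the balls are at (601,95), (618,127), (571,190) and (590,219).

```bash
cat >h.py <<'E'
import numpy as np
from station import *
def f(m): return 200/np.tan(np.radians(m["fovy"])/2)
def proj(m,P):
    c=(np.asarray(P)-m["eye"])@m["rotation"]; return c[...,:2]/c[...,2:]*f(m)+[m["cx"],m["cy"]]
def ray(m,uv,z):
    uv=np.atleast_2d(uv); d=np.c_[(uv-[m["cx"],m["cy"]])/f(m),np.ones(len(uv))]@m["rotation"].T
    return m["eye"]+d*((z-m["eye"][2])/d[:,2])[:,None]
E
python3 - <<'E'
from h import *
from scipy.optimize import least_squares
T=camera_model("top");S=camera_model("scene")
ct=lambda p:np.array(p)/[2.957,2.963]+[270,75]
cs=lambda p:(np.array(p)-[414,0])/2.96+[225,205]
bolts=ct([(45,185),(347,250)]);bt=ct([(219,121),(236,39),(204,186)])
bs=cs([(601,95),(618,127),(571,190),(590,219)])
B=ray(T,bolts,.031);print("bolts",B)
C=ray(T,ct([(122,232),(258,262),(240,338),(105,305)]),.06);print("lid",C)
def w(q,P):
    c,s=np.cos(q[2]),np.sin(q[2]);P=np.asarray(P);return np.c_[q[0]+c*P[:,0]-s*P[:,1],q[1]+s*P[:,0]+c*P[:,1],P[:,2]]
def balls(q):
    l=.785+q[3]+np.arange(4)*np.pi/2
    return w(q,np.c_[.085+.062*np.sin(l),0*l,.1+.062*np.cos(l)])
bl=w([0,0,0],[[.01,.14,.031],[.01,-.14,.031]])
def res(q):
    r=[ (proj(T,w(q,[[.01,q[4],.031],[.01,-q[4],.031]]))-bolts).ravel()]
    b=balls(q)
    for m,o in((T,bt),(S,bs)):
        p=proj(m,b); 
        D=np.linalg.norm(p[None]-o[:,None],axis=2); j=D.argmin(1); r.append((p[j]-o).ravel())
    return np.concatenate(r)
best=min((least_squares(res,[*B[:,:2].mean(0),y,t,.14],loss='soft_l1') for y in(-.3,-.2,-.1) for t in np.arange(0,1.3,.15)),key=lambda s:s.cost)
q=best.x;print(q,np.degrees(q[2]),best.cost,np.round(res(q),1))
L=C[:,:2]-q[:2];c,s=np.cos(q[2]),np.sin(q[2]);print("lid press",L@np.array([[c,-s],[s,c]]))
print("lidwidths",np.linalg.norm(np.diff(np.r_[C,C[:1]],axis=0),axis=1))
print("balls",balls(q))
E
```

```text
bolts [[ 0.61944753  0.05646421  0.031     ]
 [ 0.55663725 -0.21648805  0.031     ]]
lid [[ 0.56840348 -0.01291596  0.06      ]
 [ 0.54034386 -0.13205939  0.06      ]
 [ 0.47325363 -0.11469674  0.06      ]
 [ 0.50372806  0.00273118  0.06      ]]
[ 0.57786289 -0.07748523 -0.2268294   0.3523611   0.14003703] -12.996367386093764 1.3358484851238237 [-0.1  0.1 -0.1  0.2 -0.7 -0.  -0.5  0.1 -0.4 -0.3 -0.7  0.  -1.   0.3
 -0.1  0.1 -0.3 -0.5]
lid press [[-0.02373804  0.06078796]
 [-0.02428481 -0.06161384]
 [-0.09356115 -0.05978382]
 [-0.09027563  0.06148948]]
lidwidths [0.12240302 0.06930051 0.1213178  0.06654129]
balls [[ 0.71551101 -0.1092546   0.12603943]
 [ 0.68605797 -0.1024568   0.04373324]
 [ 0.60586011 -0.08394702  0.07396057]
 [ 0.63531315 -0.09074482  0.15626676]]
```

Emit:
jog_arm([
  [[0.032, 0.041, 0, 0], [0.032, 0.041, 0, 0], [0.032, 0.041, 0, 0], [0.032, 0.041, 0, 0], [0.032, 0.041, 0, 0], [0.032, 0.041, 0, 0], [0.032, 0.041, 0, 0], [0.032, 0.041, 0, 0], [0.032, 0.041, 0, 0], [0.032, 0.041, 0, 0], [0.032, 0.041, 0, 0], [0.032, 0.041, 0, 0], [0.032, 0.041, 0, 0], [0.033, 0.038, 0, 0], [0, 0, 0, 0], [0, 0, 0, 0]],
], claw=0.8)

```text
time_s: 2.1
tcp_pos: [0.4493, -0.0475, 0.2918]
ee_rot: [[0.975, -0.224, -0.001], [-0.224, -0.975, 0.0], [-0.001, 0.0, -1.0]]
wrist_force: [-1.0, -0.0, -0.3]
gripper_width: 0.8
gripper_force: 0.0
```

```bash
cat >>h.py <<'E'
O=np.array([.57786,-.07749]);Y=-.22683
R=np.array([[np.cos(Y),-np.sin(Y)],[np.sin(Y),np.cos(Y)]])
def rep():
    s=sense();p=s["tcp_pos"];e=s["ee_rot"]
    print("t",round(s["time_s"],2),"press xy",np.round((p[:2]-O)@R,4),"z",round(p[2],4),"tipz",round(p[2]-.0697,4),"yaw rel press",round(np.degrees(np.arctan2(e[1,0],e[0,0])-Y),2),
     "F press",np.round([*(s["wrist_force"][:2]@R),s["wrist_force"][2]],2),"grip",s["gripper_width"])
    return s
E
python3 - <<'E'
from h import *
import cv2
rep();m=camera_model("wrist");print(m)
im=capture("wrist");cv2.imwrite("pics/wrist1.png",im[:,:,::-1])
for n,P in dict(O=[0,0,.03],BL=[0,.15,.03],BR=[0,-.15,.03],ax=[.085,0,.1],lidL=[-.024,.061,.06],nL=[-.094,.061,.06],nR=[-.094,-.061,.06]).items():
    P=np.array(P);print(n,np.round(proj(m,np.r_[O+R@P[:2],P[2]])))
E
```

```text
t 2.1 press xy [-0.132   0.0003] z 0.2918 tipz 0.2221 yaw rel press 0.07 F press [-0.97 -0.24 -0.35] grip 0.7997960757168366
{'fovy': 70.60240536544866, 'cx': 319.5988022212743, 'cy': 204.38913899866358, 'eye': array([ 0.5292197 , -0.06430763,  0.38375826]), 'rotation': array([[-2.23713412e-01, -9.30031671e-01, -2.91536275e-01],
       [-9.74654664e-01,  2.13234182e-01,  6.76717771e-02],
       [-7.71396624e-04,  2.99286275e-01, -9.54163052e-01]])}
O [322.  70.]
BL [190.  69.]
BR [453.  70.]
ax [322. -58.]
lidL [264.  90.]
nL [268. 156.]
nR [375. 156.]
```

View pics/wrist1.png

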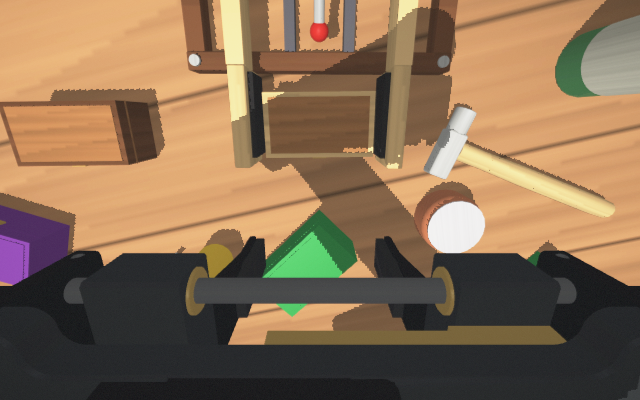

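The wrist view agrees with the fit. The box's near edge runs (263,157) to (372,156), the beam's near edge is at row 70, and the pads are clear of the box on both sides. I'll lower in front of the box with the fingers spread, then push.

Emit:
jog_arm([
  [[0, 0, 0.04, 0], [0, 0, 0.04, 0], [0, 0, 0.04, 0], [0, 0, 0.04, 0], [0, 0, 0.03, 0], [0, 0, 0.018, 0], [0, 0, 0, 0], [0.01, 0, 0, 0], [0.005, 0, 0, 0], [0.004, 0, 0, 0], [0.003, 0, 0, 0], [0.003, 0, 0, 0], [0.003, 0, 0, 0], [0.003, 0, 0, 0]],
])

```text
time_s: 3.9
tcp_pos: [0.4777, -0.0546, 0.0839]
ee_rot: [[0.975, -0.224, -0.006], [-0.224, -0.975, -0.0], [-0.005, 0.002, -1.0]]
wrist_force: [-6.8, 2.6, 5.4]
gripper_width: 0.803
gripper_force: 3.5
```

```bash
python3 -c "
from h import *
rep()"
```

```text
t 3.9 press xy [-0.1028 -0.0002] z 0.0839 tipz 0.0142 yaw rel press 0.07 F press [-7.18  1.05  5.41] grip 0.8025948865750439
```

Emit:
jog_arm([
  [[0.003, 0, 0, 0], [0.003, 0, 0, 0], [0.003, 0, 0, 0], [0.003, 0, 0, 0], [0.002, 0, 0, 0], [0.002, 0, 0, 0], [0.0015, 0, 0, 0], [0.001, 0, 0, 0]],
])

```text
time_s: 4.9
tcp_pos: [0.4946, -0.059, 0.0838]
ee_rot: [[0.975, -0.224, -0.008], [-0.224, -0.975, -0.001], [-0.008, 0.003, -1.0]]
wrist_force: [-8.1, 1.5, 6.5]
gripper_width: 0.797
gripper_force: 4.0
```

```bash
python3 -c "
from h import *
rep()"
```

```text
t 4.9 press xy [-0.0853 -0.0007] z 0.0838 tipz 0.0141 yaw rel press 0.04 F press [-8.25 -0.32  6.52] grip 0.7968119789604053
```

Emit:
jog_arm([
  [[0.001, 0, 0, 0], [0.001, 0, 0, 0], [0.001, 0, 0, 0], [0.001, 0, 0, 0], [0, 0, 0, 0]],
])

```text
time_s: 5.52
tcp_pos: [0.4985, -0.0599, 0.0838]
ee_rot: [[0.975, -0.224, -0.008], [-0.224, -0.975, -0.001], [-0.008, 0.003, -1.0]]
wrist_force: [-8.0, 2.4, 6.8]
gripper_width: 0.803
gripper_force: 3.9
```

Emit:
jog_arm([
  [[0.001, 0, 0, 0], [0.001, 0, 0, 0], [0, 0, 0, 0]],
])

```text
time_s: 5.9
tcp_pos: [0.4986, -0.06, 0.0835]
ee_rot: [[0.974, -0.225, -0.012], [-0.225, -0.974, -0.001], [-0.012, 0.003, -1.0]]
wrist_force: [-12.4, 5.8, 9.4]
gripper_width: 0.801
gripper_force: 6.4
```

Emit:
jog_arm([
  [[0.001, 0, 0, 0], [0.001, 0, 0, 0], [0, 0, 0, 0], [0, 0, 0, 0]],
])

```text
time_s: 6.4
tcp_pos: [0.4988, -0.0602, 0.0833]
ee_rot: [[0.974, -0.225, -0.016], [-0.225, -0.974, -0.0], [-0.016, 0.004, -1.0]]
wrist_force: [-15.3, 8.7, 12.7]
gripper_width: 0.8
gripper_force: 8.8
```

```bash
python3 -c "
from h import *
s=rep();print(s['moment'])"
```

```text
t 6.4 press xy [-0.0809 -0.0009] z 0.0833 tipz 0.0136 yaw rel press -0.01 F press [-16.83   5.07  12.73] grip 0.8003495407642574
[2.4800097  4.1334164  0.03067493]
```

Emit:
jog_arm([
  [[-0.003, 0, 0, 0], [-0.006, 0, 0, 0], [-0.012, 0, 0, 0], [-0.02, 0, 0, 0], [-0.01, 0, -0.005, 0], [0, 0, -0.04, 0], [0, 0, -0.05, 0], [0, 0, -0.05, 0], [0, 0, -0.035, 0], [0, 0, 0, 0], [0, 0, 0, 0]],
])

```text
time_s: 7.78
tcp_pos: [0.4555, -0.0489, 0.2638]
ee_rot: [[0.975, -0.223, -0.001], [-0.223, -0.975, 0.0], [-0.001, -0.0, -1.0]]
wrist_force: [-0.1, 0.4, -0.6]
gripper_width: 0.802
gripper_force: 0.0
```

```bash
python3 - <<'E'
from h import *
import cv2
rep();m=camera_model("wrist")
im=capture("wrist");cv2.imwrite("pics/wrist2.png",cv2.resize(im[20:190,200:440,::-1],None,fx=3,fy=3,interpolation=cv2.INTER_CUBIC))
for n,P in dict(BL=[0,.15,.03],BR=[0,-.15,.03],rL=[0,.061,.06],rR=[0,-.061,.06],nL=[-.07,.061,.06],nR=[-.07,-.061,.06]).items():
    P=np.array(P);print(n,np.round((proj(m,np.r_[O+R@P[:2],P[2]])-[200,20])*3))
E
```

```text
t 7.78 press xy [-0.1257  0.0003] z 0.2638 tipz 0.1941 yaw rel press 0.1 F press [-0.2   0.4  -0.62] grip 0.8023952718992307
BL [-61. 156.]
BR [793. 158.]
rL [174. 143.]
rR [558. 143.]
nL [187. 367.]
nR [544. 368.]
```

View pics/wrist2.png

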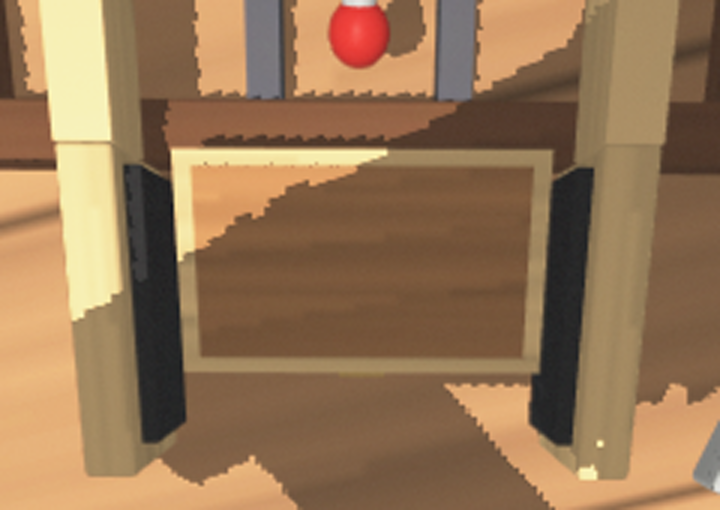

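The box's rear edge (172,149)–(552,149) runs parallel to the fence with no gap, and the box is roughly centred between the pads. The box is home, so I go to the spokes with the gripper shut.

Emit:
jog_arm([
  [[0.03, 0, 0, 0], [0.04, 0, 0, 0], [0.04, 0, 0, 0], [0.03, 0, 0, 0], [0.011, 0, 0.02, 0], [0, 0, 0.03, 0], [0, 0, 0.014, 0], [0, 0, 0, 0], [0, 0, 0, 0]],
], claw=0)

```text
time_s: 8.95
tcp_pos: [0.6036, -0.0825, 0.2012]
ee_rot: [[0.975, -0.222, 0.002], [-0.222, -0.975, -0.0], [0.002, -0.0, -1.0]]
wrist_force: [-0.3, -0.1, 0.4]
gripper_width: 0.009
gripper_force: 0.0
```

Emit:
jog_arm([
  [[0.01, 0, 0, 0], [0.006, 0, 0, 0], [0.006, 0, 0, 0], [0.006, 0, 0, 0], [0.006, 0, 0, 0], [0.006, 0, 0, 0]],
])

```text
time_s: 9.7
tcp_pos: [0.6414, -0.0916, 0.201]
ee_rot: [[0.975, -0.223, -0.003], [-0.223, -0.975, 0.0], [-0.003, 0.001, -1.0]]
wrist_force: [-4.2, 0.3, 3.0]
gripper_width: 0.004
gripper_force: 2.5
```

```bash
cat >>h.py <<'E'
def tb(s):
    # finger front edge -> torque about the axis and lean, contact at the tip edge or the ball
    x,y=(s["tcp_pos"][:2]-O)@R; xf=x+.0095-.085; zt=s["tcp_pos"][2]-.0697-.1
    g=np.linspace(-1.3,1.2,2501)
    def front(p): # least x of spoke+ball surface at heights above tip
        z=np.linspace(max(zt,0),.071,200); xs=np.where(z<=.062*np.cos(p)+.005,z*np.tan(p)-.005/np.cos(p),9)
        d=z-.062*np.cos(p); xb=np.where(abs(d)<.009,.062*np.sin(p)-np.sqrt(np.maximum(.009**2-d*d,0)),9)
        m=np.minimum(xs,xb); i=m.argmin(); return m[i],z[i]
    v=[front(p) for p in g]; i=np.argmin([abs(a[0]-xf) for a in v])
    F=-s["wrist_force"]; fx=(F[:2]@R)[0]
    print("lean deg",round(np.degrees(g[i]),1),"theta mod",round((g[i]-.785)%(np.pi/2),3),"zc",round(v[i][1],4),"torque",round(v[i][1]*fx-xf*F[2],3),"Fx",round(fx,1),"Fz",round(F[2],1))
E
python3 -c "
from h import *
tb(rep())"
```

```text
t 9.7 press xy [0.0651 0.0005] z 0.201 tipz 0.1313 yaw rel press 0.11 F press [-4.13 -0.61  2.99] grip 0.004252668658895371
lean deg -1.3 theta mod 0.764 zc 0.062 torque 0.225 Fx 4.1 Fz -3.0
```

Emit:
jog_arm([
  [[0.008, 0, 0, 0], [0.008, 0, 0, 0], [0.008, 0, 0, 0], [0.008, 0, 0, 0], [0.008, 0, 0, 0], [0, 0, 0, 0]],
])

```text
time_s: 10.45
tcp_pos: [0.6797, -0.1006, 0.1987]
ee_rot: [[0.975, -0.224, -0.007], [-0.224, -0.975, 0.0], [-0.007, 0.001, -1.0]]
wrist_force: [-5.1, 0.2, 0.3]
gripper_width: 0.004
gripper_force: 2.1
```

```bash
python3 -c "
from h import *
tb(rep())"
```

```text
t 10.45 press xy [0.1044 0.0004] z 0.1987 tipz 0.129 yaw rel press 0.07 F press [-4.99 -0.93  0.33] grip 0.0038101094994421525
lean deg 52.0 theta mod 0.122 zc 0.029 torque 0.154 Fx 5.0 Fz -0.3
```

Emit:
jog_arm([
  [[-0.005, 0, 0, 0], [0, 0, -0.04, 0], [-0.04, 0, 0, 0], [-0.04, 0, 0, 0], [0, 0, 0, 0], [0, 0, 0.04, 0], [0, 0, 0, 0], [0.008, 0, 0, 0], [0.008, 0, 0, 0], [0.008, 0, 0, 0], [0.008, 0, 0, 0], [0.008, 0, 0, 0]],
])

```text
time_s: 11.95
tcp_pos: [0.6377, -0.0906, 0.2026]
ee_rot: [[0.975, -0.223, -0.0], [-0.223, -0.975, -0.0], [-0.0, 0.0, -1.0]]
wrist_force: [-5.9, 1.0, 4.2]
gripper_width: 0.013
gripper_force: 2.7
```

```bash
python3 -c "
from h import *
tb(rep())"
```

```text
t 11.95 press xy [0.0613 0.0007] z 0.2026 tipz 0.1329 yaw rel press 0.13 F press [-6.   -0.33  4.23] grip 0.012606956245121237
lean deg -4.8 theta mod 0.702 zc 0.0618 torque 0.311 Fx 6.0 Fz -4.2
```

Emit:
jog_arm([
  [[0.01, 0, 0, 0], [0.01, 0, 0, 0], [0.008, 0, 0, 0], [0.008, 0, 0, 0], [0.008, 0, 0, 0], [0, 0, 0, 0], [-0.005, 0, 0, 0], [0, 0, -0.04, 0], [-0.04, 0, 0, 0], [-0.04, 0, 0, 0], [0, 0, 0, 0], [0, 0, 0.04, 0], [0, 0, 0, 0], [0.008, 0, 0, 0], [0.008, 0, 0, 0], [0.008, 0, 0, 0], [0.008, 0, 0, 0], [0.008, 0, 0, 0]],
])

```text
time_s: 14.2
tcp_pos: [0.6368, -0.0904, 0.2028]
ee_rot: [[0.975, -0.223, 0.0], [-0.223, -0.975, -0.0], [0.0, 0.0, -1.0]]
wrist_force: [-6.0, 1.3, 3.9]
gripper_width: 0.006
gripper_force: 2.7
```

```bash
python3 -c "
from h import *
tb(rep())"
```

```text
t 14.2 press xy [0.0603 0.0007] z 0.2028 tipz 0.1331 yaw rel press 0.13 F press [-6.13 -0.07  3.91] grip 0.005989264330388985
lean deg -5.7 theta mod 0.686 zc 0.0617 torque 0.319 Fx 6.1 Fz -3.9
```

Emit:
jog_arm([
  [[0.008, 0, 0, 0], [0.008, 0, 0, 0], [0.008, 0, 0, 0]],
])

```text
time_s: 14.58
tcp_pos: [0.6592, -0.0955, 0.2012]
ee_rot: [[0.975, -0.223, -0.003], [-0.223, -0.975, 0.0], [-0.003, 0.001, -1.0]]
wrist_force: [-8.0, 2.4, 2.9]
gripper_width: 0.006
gripper_force: 4.1
```

```bash
python3 -c "
from h import *
tb(rep())"
```

```text
t 14.57 press xy [0.0833 0.0007] z 0.2012 tipz 0.1315 yaw rel press 0.11 F press [-8.31  0.59  2.94] grip 0.006123950672330559
lean deg 22.9 theta mod 1.185 zc 0.0315 torque 0.285 Fx 8.3 Fz -2.9
```

Emit:
jog_arm([
  [[0.008, 0, 0, 0], [0.006, 0, 0, 0], [0, 0, 0, 0]],
])

```text
time_s: 14.95
tcp_pos: [0.6718, -0.0987, 0.1987]
ee_rot: [[0.975, -0.224, -0.008], [-0.224, -0.975, 0.001], [-0.008, 0.001, -1.0]]
wrist_force: [-5.5, 0.8, -0.4]
gripper_width: 0.008
gripper_force: 2.7
```

```bash
python3 -c "
from h import *
tb(rep())"
```

```text
t 14.95 press xy [0.0963 0.0005] z 0.1987 tipz 0.129 yaw rel press 0.07 F press [-5.53 -0.48 -0.36] grip 0.007500761880856964
lean deg 43.7 theta mod 1.548 zc 0.029 torque 0.153 Fx 5.5 Fz 0.4
```

Emit:
jog_arm([
  [[0.004, 0, 0, 0], [0.004, 0, 0, 0]],
])

```text
time_s: 15.2
tcp_pos: [0.6792, -0.1005, 0.1991]
ee_rot: [[0.975, -0.224, -0.008], [-0.224, -0.975, 0.001], [-0.008, 0.001, -1.0]]
wrist_force: [-7.2, 1.2, 0.8]
gripper_width: 0.004
gripper_force: 3.1
```

```bash
python3 -c "
from h import *
tb(rep())"
```

```text
t 15.2 press xy [0.1039 0.0004] z 0.1991 tipz 0.1294 yaw rel press 0.08 F press [-7.29 -0.41  0.77] grip 0.00419584881861122
lean deg 51.1 theta mod 0.107 zc 0.0294 torque 0.236 Fx 7.3 Fz -0.8
```

Emit:
jog_arm([
  [[-0.005, 0, 0, 0], [0, 0, -0.04, 0], [-0.04, 0, 0, 0], [-0.04, 0, 0, 0], [0, 0, 0, 0], [0, 0, 0.04, 0], [0, 0, 0, 0], [0.008, 0, 0, 0], [0.008, 0, 0, 0], [0.005, 0, 0, 0], [0.005, 0, 0, 0]],
])

```text
time_s: 16.58
tcp_pos: [0.6234, -0.0873, 0.2029]
ee_rot: [[0.975, -0.222, -0.002], [-0.222, -0.975, -0.0], [-0.001, 0.001, -1.0]]
wrist_force: [-7.7, 1.4, 5.2]
gripper_width: 0.005
gripper_force: 3.7
```

```bash
python3 -c "
from h import *
tb(rep())"
```

```text
t 16.57 press xy [0.0465 0.0007] z 0.2029 tipz 0.1332 yaw rel press 0.14 F press [-7.76 -0.39  5.24] grip 0.004980457815775368
lean deg -18.8 theta mod 0.458 zc 0.0587 torque 0.304 Fx 7.8 Fz -5.2
```

Emit:
jog_arm([
  [[0.005, 0, 0, 0], [0.005, 0, 0, 0]],
])

```text
time_s: 16.82
tcp_pos: [0.6338, -0.0897, 0.2026]
ee_rot: [[0.975, -0.223, -0.0], [-0.223, -0.975, -0.0], [-0.0, 0.0, -1.0]]
wrist_force: [-5.3, 1.9, 4.1]
gripper_width: 0.003
gripper_force: 2.9
```

```bash
python3 -c "
from h import *
tb(rep())"
```

```text
t 16.82 press xy [0.0573 0.0007] z 0.2026 tipz 0.1329 yaw rel press 0.13 F press [-5.63  0.62  4.06] grip 0.003239896719868812
lean deg -8.5 theta mod 0.637 zc 0.0612 torque 0.271 Fx 5.6 Fz -4.1
```

Emit:
jog_arm([
  [[0.005, 0, 0, 0], [0.005, 0, 0, 0]],
])

```text
time_s: 17.08
tcp_pos: [0.6439, -0.092, 0.2026]
ee_rot: [[0.975, -0.223, 0.001], [-0.223, -0.975, -0.0], [0.001, 0.0, -1.0]]
wrist_force: [-4.2, 0.8, 4.2]
gripper_width: 0.003
gripper_force: 2.5
```

```bash
python3 -c "
from h import *
tb(rep())"
```

```text
t 17.07 press xy [0.0677 0.0007] z 0.2026 tipz 0.1329 yaw rel press 0.13 F press [-4.25 -0.16  4.24] grip 0.0026577283430508614
lean deg 1.1 theta mod 0.805 zc 0.062 torque 0.23 Fx 4.2 Fz -4.2
```

Emit:
jog_arm([
  [[0.004, 0, 0, 0], [0.004, 0, 0, 0]],
])

```text
time_s: 17.32
tcp_pos: [0.6514, -0.0937, 0.2012]
ee_rot: [[0.975, -0.223, 0.0], [-0.223, -0.975, -0.0], [0.0, 0.0, -1.0]]
wrist_force: [-6.9, 2.0, 5.2]
gripper_width: 0.01
gripper_force: 3.6
```

```bash
python3 -c "
from h import *
tb(rep())"
```

```text
t 17.32 press xy [0.0752 0.0008] z 0.2012 tipz 0.1315 yaw rel press 0.12 F press [-7.12  0.39  5.22] grip 0.009562821469519296
lean deg 8.7 theta mod 0.938 zc 0.0315 torque 0.223 Fx 7.1 Fz -5.2
```

Emit:
jog_arm([
  [[0.004, 0, 0, 0], [0.004, 0, 0, 0]],
])

```text
time_s: 17.58
tcp_pos: [0.6577, -0.0952, 0.2006]
ee_rot: [[0.975, -0.223, -0.004], [-0.223, -0.975, 0.0], [-0.004, 0.001, -1.0]]
wrist_force: [-8.9, 3.2, 5.9]
gripper_width: 0.003
gripper_force: 5.0
```

```bash
python3 -c "
from h import *
tb(rep())"
```

```text
t 17.57 press xy [0.0817 0.0007] z 0.2006 tipz 0.1309 yaw rel press 0.11 F press [-9.44  1.09  5.94] grip 0.0034902179188405643
lean deg 20.5 theta mod 1.144 zc 0.0309 torque 0.329 Fx 9.4 Fz -5.9
```

Emit:
jog_arm([
  [[0.003, 0, 0, 0], [0.003, 0, 0, 0]],
])

```text
time_s: 17.82
tcp_pos: [0.6625, -0.0963, 0.1997]
ee_rot: [[0.975, -0.223, -0.007], [-0.223, -0.975, 0.001], [-0.007, 0.001, -1.0]]
wrist_force: [-10.2, 2.8, 4.0]
gripper_width: 0.005
gripper_force: 5.3
```

```bash
python3 -c "
from h import *
tb(rep())"
```

```text
t 17.82 press xy [0.0867 0.0007] z 0.1997 tipz 0.13 yaw rel press 0.1 F press [-10.53   0.48   3.99] grip 0.004925149240235618
lean deg 29.5 theta mod 1.301 zc 0.03 torque 0.361 Fx 10.5 Fz -4.0
```

Emit:
jog_arm([
  [[0.003, 0, 0, 0], [0.003, 0, 0, 0]],
])

```text
time_s: 18.08
tcp_pos: [0.6669, -0.0973, 0.1983]
ee_rot: [[0.975, -0.224, -0.012], [-0.224, -0.975, 0.002], [-0.012, 0.001, -1.0]]
wrist_force: [-11.9, 4.6, 2.6]
gripper_width: 0.004
gripper_force: 5.6
```

```bash
python3 -c "
from h import *
tb(rep())"
```

```text
t 18.07 press xy [0.0913 0.0007] z 0.1983 tipz 0.1286 yaw rel press 0.07 F press [-12.68   1.84   2.63] grip 0.0037714933182675806
lean deg 37.6 theta mod 1.443 zc 0.0286 torque 0.404 Fx 12.7 Fz -2.6
```

The torque is rising at the expected slope and the grip is about 45 N. I'll change to the next spoke, whose lever is better, to finish.

Emit:
jog_arm([
  [[-0.006, 0, 0, 0], [0, 0, -0.04, 0], [-0.04, 0, 0, 0], [-0.036, 0, 0, 0], [0, 0, 0, 0], [0, 0, 0.04, 0], [0, 0, 0, 0], [0, 0, 0, 0]],
])

```text
time_s: 19.08
tcp_pos: [0.5904, -0.0798, 0.1993]
ee_rot: [[0.975, -0.223, -0.003], [-0.223, -0.975, -0.0], [-0.003, 0.001, -1.0]]
wrist_force: [-4.4, 0.4, -0.2]
gripper_width: 0.005
gripper_force: 1.7
```

```bash
python3 -c "
from h import *
tb(rep())"
```

```text
t 19.07 press xy [0.0128 0.0006] z 0.1993 tipz 0.1296 yaw rel press 0.11 F press [-4.38 -0.58 -0.18] grip 0.004770683215666847
lean deg -69.3 theta mod 1.148 zc 0.0296 torque 0.141 Fx 4.4 Fz 0.2
```

Emit:
jog_arm([
  [[0.005, 0, 0, 0], [0.004, 0, 0, 0], [0.003, 0, 0, 0]],
])

```text
time_s: 19.45
tcp_pos: [0.5941, -0.0809, 0.1995]
ee_rot: [[0.974, -0.224, -0.024], [-0.224, -0.974, 0.003], [-0.024, 0.003, -1.0]]
wrist_force: [-28.1, 13.2, 17.6]
gripper_width: 0.005
gripper_force: 14.4
```

```bash
python3 -c "
from h import *
tb(rep())"
```

```text
t 19.45 press xy [0.0166 0.0003] z 0.1995 tipz 0.1298 yaw rel press 0.02 F press [-30.36   6.5   17.57] grip 0.004577809904787214
lean deg -48.0 theta mod 1.52 zc 0.0464 torque 0.373 Fx 30.4 Fz -17.6
```

The finger is nearly jamming under the low ball through friction, so I follow the ball's arc, upward as well as away.

Emit:
jog_arm([
  [[-0.002, 0, -0.002, 0], [0, 0, -0.003, 0], [0.001, 0, -0.003, 0]],
])

```text
time_s: 19.82
tcp_pos: [0.6032, -0.0822, 0.2095]
ee_rot: [[0.975, -0.223, 0.005], [-0.223, -0.975, -0.0], [0.005, -0.001, -1.0]]
wrist_force: [-0.3, 0.6, 0.6]
gripper_width: 0.007
gripper_force: 0.0
```

```bash
python3 -c "
from h import *
tb(rep())"
```

```text
t 19.82 press xy [0.0258 0.0011] z 0.2095 tipz 0.1398 yaw rel press 0.13 F press [-0.45  0.53  0.64] grip 0.007298525123783979
lean deg -39.2 theta mod 0.101 zc 0.053 torque -0.008 Fx 0.4 Fz -0.6
```

Emit:
jog_arm([
  [[0, 0, 0, 0], [0.001, 0, 0, 0], [0.001, 0, 0, 0]],
])

```text
time_s: 20.2
tcp_pos: [0.6034, -0.0827, 0.208]
ee_rot: [[0.975, -0.223, -0.0], [-0.223, -0.975, -0.0], [-0.0, 0.0, -1.0]]
wrist_force: [0.7, 0.4, -0.5]
gripper_width: 0.004
gripper_force: 0.0
```

```bash
python3 - <<'E'
from h import *
import cv2
tb(rep())
im=capture("scene");cv2.imwrite("pics/s2.png",cv2.resize(im[200:300,230:350,::-1],None,fx=5,fy=5,interpolation=cv2.INTER_CUBIC))
E
```

```text
t 20.2 press xy [0.0261 0.0007] z 0.208 tipz 0.1383 yaw rel press 0.11 F press [ 0.63  0.55 -0.47] grip 0.003603151595726459
lean deg -39.0 theta mod 0.106 zc 0.0531 torque -0.01 Fx -0.6 Fz 0.5
```

View pics/s2.png

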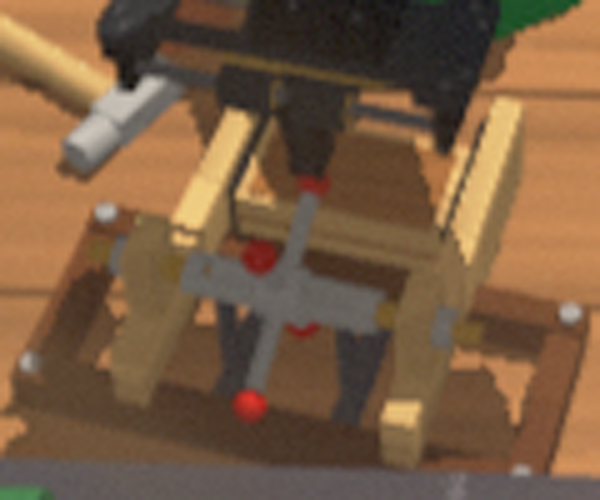

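The cheeks now lie against the box. In the crop the balls are at (260,257), (314,187, part hidden), (302,327, part hidden) and (250,405).

```bash
python3 - <<'E'
from h import *
from scipy.optimize import minimize_scalar
S=camera_model("scene")
o=np.array([(260,257),(250,405)])/5+[230,200]
def p(t):
    l=.785+t+np.arange(4)*np.pi/2;P=np.c_[.085+.062*np.sin(l),0*l]
    return proj(S,np.c_[O+P@R.T,.1+.062*np.cos(l)])
for t in np.arange(0,1.6,.1):
    q=p(t);D=np.linalg.norm(q[None]-o[:,None],axis=2);print(round(t,2),np.round(D.min(1),1))
for t in (0,.1,1.5):print(t,np.round((p(t)-[230,200])*5))
E
```

```text
0.0 [10.2  1.7]
0.1 [10.5  2.3]
0.2 [10.6  3.2]
0.3 [11.   4.2]
0.4 [11.7  5.5]
0.5 [12.6  6.8]
0.6 [11.8  7.2]
0.7 [10.   5.6]
0.8 [8.1 4.1]
0.9 [6.  2.9]
1.0 [3.8 1.9]
1.1 [1.6 1.1]
1.2 [1.2 0.5]
1.3 [3.5 0.5]
1.4 [5.9 0.8]
1.5 [8.4 1.3]
0 [[245. 306.]
 [258. 406.]
 [310. 278.]
 [300. 176.]]
0.1 [[243. 318.]
 [262. 404.]
 [311. 267.]
 [297. 177.]]
1.5 [[256. 407.]
 [308. 286.]
 [302. 175.]
 [246. 297.]]
```

The fit gives a value of about 5.88: the spoke leans 22° away, and the low ball slipped under the finger. I'll push again on the 22° spoke from inside.

Emit:
jog_arm([
  [[0.02, 0, 0, 0], [0.02, 0, 0, 0], [0.005, 0, 0.005, 0], [0, 0, 0.003, 0], [0, 0, 0, 0]],
])

```text
time_s: 20.88
tcp_pos: [0.6463, -0.0925, 0.1996]
ee_rot: [[0.975, -0.223, -0.002], [-0.223, -0.975, 0.0], [-0.002, 0.0, -1.0]]
wrist_force: [0.3, -0.6, 0.0]
gripper_width: 0.006
gripper_force: 0.0
```

```bash
python3 -c "
from h import *
tb(rep())"
```

```text
t 20.88 press xy [0.07   0.0008] z 0.1996 tipz 0.1299 yaw rel press 0.12 F press [ 0.46 -0.54  0.03] grip 0.005782213617085046
lean deg 3.3 theta mod 0.843 zc 0.0619 torque -0.028 Fx -0.5 Fz -0.0
```

Emit:
jog_arm([
  [[0.004, 0, 0, 0], [0.004, 0, 0, 0], [0.003, 0, 0, 0]],
])

```text
time_s: 21.25
tcp_pos: [0.6582, -0.0951, 0.2005]
ee_rot: [[0.975, -0.223, 0.001], [-0.223, -0.975, 0.0], [0.0, -0.0, -1.0]]
wrist_force: [0.2, -0.1, 0.5]
gripper_width: 0.005
gripper_force: 0.0
```

```bash
python3 -c "
from h import *
tb(rep())"
```

```text
t 21.25 press xy [0.0822 0.0009] z 0.2005 tipz 0.1308 yaw rel press 0.12 F press [ 0.17 -0.03  0.46] grip 0.0052006297102378495
lean deg 21.4 theta mod 1.16 zc 0.0308 torque -0.002 Fx -0.2 Fz -0.5
```

Emit:
jog_arm([
  [[0.003, 0, 0, 0], [0.002, 0, 0, 0]],
])

```text
time_s: 21.5
tcp_pos: [0.6601, -0.0956, 0.1999]
ee_rot: [[0.975, -0.223, -0.008], [-0.223, -0.975, 0.001], [-0.008, 0.001, -1.0]]
wrist_force: [-7.7, 4.3, 4.7]
gripper_width: 0.007
gripper_force: 5.2
```

```bash
python3 -c "
from h import *
tb(rep())"
```

```text
t 21.5 press xy [0.0842 0.0008] z 0.1999 tipz 0.1302 yaw rel press 0.09 F press [-8.5   2.47  4.66] grip 0.007429553825431079
lean deg 25.3 theta mod 1.227 zc 0.0302 torque 0.297 Fx 8.5 Fz -4.7
```

Emit:
jog_arm([
  [[0.003, 0, 0, 0], [0.003, 0, 0, 0], [0.003, 0, 0, 0]],
])

```text
time_s: 21.88
tcp_pos: [0.6665, -0.0972, 0.198]
ee_rot: [[0.974, -0.224, -0.015], [-0.224, -0.975, 0.002], [-0.015, 0.001, -1.0]]
wrist_force: [-11.6, 5.9, 0.8]
gripper_width: 0.009
gripper_force: 5.6
```

```bash
python3 -c "
from h import *
tb(rep())"
```

```text
t 21.88 press xy [0.0908 0.0008] z 0.198 tipz 0.1283 yaw rel press 0.06 F press [-12.6    3.12   0.77] grip 0.008534607761340225
lean deg 37.4 theta mod 1.438 zc 0.0283 torque 0.368 Fx 12.6 Fz -0.8
```

Emit:
jog_arm([
  [[0.003, 0, 0, 0], [0.003, 0, 0, 0]],
])

```text
time_s: 22.12
tcp_pos: [0.6706, -0.0982, 0.1965]
ee_rot: [[0.974, -0.224, -0.021], [-0.224, -0.975, 0.003], [-0.021, 0.002, -1.0]]
wrist_force: [-13.6, 4.8, 0.2]
gripper_width: 0.003
gripper_force: 5.8
```

```bash
python3 -c "
from h import *
tb(rep())"
```

```text
t 22.12 press xy [0.0951 0.0007] z 0.1965 tipz 0.1268 yaw rel press 0.03 F press [-14.3    1.64   0.23] grip 0.0026505300186608163
lean deg 44.8 theta mod 1.568 zc 0.0268 torque 0.388 Fx 14.3 Fz -0.2
```

```bash
sed -i 's/x,y=(s\["tcp_pos"\]\[:2\]-O)@R; xf/t=s["tcp_pos"]+.0697*s["ee_rot"][:,2]; x,y=(t[:2]-O)@R; xf/' h.py; python3 -c "
from h import *
tb(rep())"
```

```text
t 22.12 press xy [0.0951 0.0007] z 0.1965 tipz 0.1268 yaw rel press 0.03 F press [-14.3    1.64   0.23] grip 0.0026505300186608163
lean deg 42.9 theta mod 1.535 zc 0.0268 torque 0.387 Fx 14.3 Fz -0.2
```

Emit:
jog_arm([
  [[0.003, 0, -0.001, 0], [0.003, 0, 0, 0]],
])

```text
time_s: 22.38
tcp_pos: [0.6766, -0.1002, 0.1979]
ee_rot: [[0.974, -0.224, -0.021], [-0.224, -0.975, 0.002], [-0.021, 0.003, -1.0]]
wrist_force: [-13.4, 4.2, 1.0]
gripper_width: 0.008
gripper_force: 5.6
```

```bash
python3 -c "
from h import *
tb(rep())"
```

```text
t 22.38 press xy [0.1013 0.    ] z 0.1979 tipz 0.1282 yaw rel press 0.04 F press [-14.02   1.06   0.97] grip 0.007575052082422548
lean deg 48.6 theta mod 0.063 zc 0.0282 torque 0.419 Fx 14.0 Fz -1.0
```

Emit:
jog_arm([
  [[0.003, 0, 0, 0], [0.002, 0, 0, 0]],
])

```text
time_s: 22.62
tcp_pos: [0.682, -0.1017, 0.1985]
ee_rot: [[0.974, -0.224, -0.019], [-0.224, -0.975, 0.001], [-0.019, 0.003, -1.0]]
wrist_force: [-13.6, 3.2, 2.8]
gripper_width: 0.008
gripper_force: 5.5
```

```bash
python3 -c "
from h import *
tb(rep())"
```

```text
t 22.62 press xy [ 1.069e-01 -1.000e-04] z 0.1985 tipz 0.1288 yaw rel press 0.04 F press [-13.92   0.06   2.85] grip 0.007873502693328
lean deg 53.1 theta mod 0.142 zc 0.0288 torque 0.486 Fx 13.9 Fz -2.8
```

The torque is 0.486 N m at a value of about 6.42, which is roughly 74 N per cheek. That is where to stop, so I withdraw.

Emit:
jog_arm([
  [[-0.006, 0, 0, 0], [-0.004, 0, -0.01, 0], [0, 0, -0.04, 0], [0, 0, -0.05, 0], [-0.05, 0, -0.02, 0], [-0.05, 0, 0, 0], [-0.05, 0, 0, 0], [-0.05, 0, 0, 0], [-0.04, 0, 0, 0], [0, 0, 0, 0], [0, 0, 0, 0]],
])

```text
time_s: 24.0
tcp_pos: [0.4454, -0.0461, 0.3226]
ee_rot: [[0.975, -0.222, 0.004], [-0.222, -0.975, 0.0], [0.004, -0.001, -1.0]]
wrist_force: [-0.5, -0.4, -0.5]
gripper_width: 0.005
gripper_force: 0.0
```

```bash
python3 - <<'E'
from h import *
import cv2
rep()
a=cv2.resize(capture("scene")[200:300,230:350,::-1],(480,400),interpolation=cv2.INTER_CUBIC)
m=camera_model("wrist");w=capture("wrist")[:, :, ::-1]
b=cv2.resize(w[0:200,220:420],(320,320),interpolation=cv2.INTER_CUBIC)
o=np.zeros((400,800,3),np.uint8);o[:,:480]=a;o[:320,480:]=b;cv2.imwrite("pics/end.png",o)
S=camera_model("scene")
for t in(0,.05,.1,.15,.2,.3):
    l=.785+t+np.arange(4)*np.pi/2;P=np.c_[.085+.062*np.sin(l),0*l]
    print(t,np.round((proj(S,np.c_[O+P@R.T,.1+.062*np.cos(l)])-[230,200])*4).tolist())
E
```

```text
t 24.0 press xy [-0.1361  0.0008] z 0.3226 tipz 0.2529 yaw rel press 0.14 F press [-0.41 -0.49 -0.51] grip 0.004945865662230669
0 [[196.0, 244.0], [207.0, 325.0], [248.0, 222.0], [240.0, 141.0]]
0.05 [[195.0, 249.0], [208.0, 324.0], [248.0, 218.0], [239.0, 141.0]]
0.1 [[194.0, 254.0], [209.0, 323.0], [249.0, 214.0], [237.0, 142.0]]
0.15 [[194.0, 259.0], [211.0, 321.0], [250.0, 209.0], [236.0, 143.0]]
0.2 [[193.0, 264.0], [212.0, 320.0], [250.0, 205.0], [234.0, 144.0]]
0.3 [[192.0, 273.0], [215.0, 316.0], [251.0, 197.0], [232.0, 147.0]]
```

View pics/end.png

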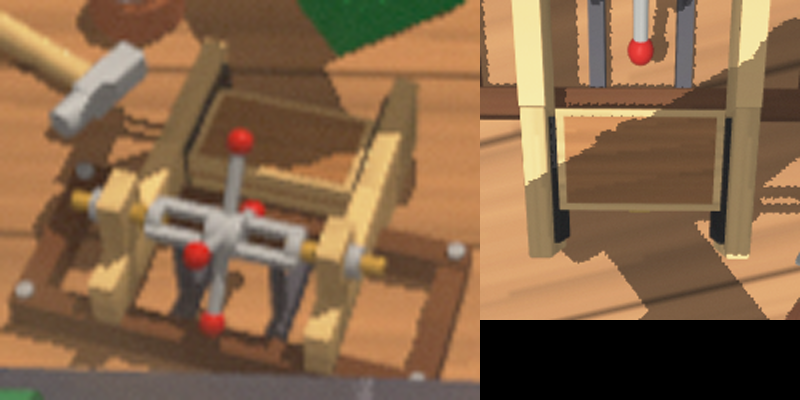

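The final view shows the pads bearing on both sides of the box and its rear edge on the fence. The balls at (197,257) and (211,322) give a value of about 6.41, so the turnbuckle has held, and the robot is clear.

```bash
python3 -c "
from station import *
print(finish_job())"
```

```text
the job is handed in; nothing more can be done
None
```

The job is handed in at about 24 s of the 72 s: the pine box lies against the fence, both cheeks hold it at an estimated 74 N each (from push force and turn angle), and the arm is clear of everything; no verdict came back.

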